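# Ease the press-on back off a desk clock

### The arm

A 7-joint arm with a two-finger parallel gripper is mounted at the origin on the work surface. World frame = base frame: x ahead of the robot, y to its left, z up, the work surface at z = 0. Lengths are in m, angles in rad, forces in N, time in s.
With the tool pointing down it reaches from about 0.35 to 0.9 m from the base axis. Payload 8.1 kg.
Tool frame: the origin (TCP) lies midway between the tips of the shut fingers; the grasp point (between the pads) lies grip_depth behind it (grip_depth is the distance from the TCP to the grasp point, in m); z points along the fingers, y is the line along which they close (so a half turn about z gives the same grasp; the last joint's range is limited). The gripper opens to 92 mm and grips with 3 to 60 N. Pads are 19 mm wide; open, the fingers measure 130 mm over their backs; the gripper's body (75 mm by 190 mm) begins 47 mm behind the grasp point.
Start: joints at [-1.267, 0.434, 0.025, 1.573, -0.012, 1.134, -0.075], TCP at [0.247, 0.574, 0.227] pointing down, gripper open.
Joint ranges: [-2.62, 2.62], [-0.44, 2.09], [-1.27, 1.32], [0.08, 2.57], [-1.32, 4.46], [0.12, 2], [-2.74, 2.74]. Speed limits (rad/s): [2.22, 2.22, 3.01, 3.01, 3.14, 3.14, 3.14].

### API

Orientations are given as a unit quaternion [w, x, y, z].
In Python, from bench import * gives the robot as it stands. The module is installed in compiled form; this text tells all that it offers.
- The arm moves only by the tool send_rows, never from a script. Its argument "increments" is a list of rows, each an object with "hand": the finger opening in m, from 0 to 0.0918; "slide": the shift along the tool's x, y, z in m, a list of three; "spin": the turn about the tool's z in degrees. In form: [{"hand": hand, "slide": [x, y, z], "spin": spin}, ...]. A call has 1 to 20 rows; each row shifts and turns the commanded pose from where the row before left it, along the tool's axes as they then stand; what a row does not reach is not made up. A row lasts 1/8 s, in which the tool goes at most 62.5 mm and 10.7 degrees, less where a joint would pass 70% of its speed; a pose out of reach is approached as far as the arm can. A call with a gripper value outside its range is refused whole. The fingers move at their own pace and stop on an object; the grip force is fixed at half the most. Time passes only in rows, so rows that do not move let the fingers close. It gives the time, the measured TCP pose, the force, the opening and the grip force at its end, in the units of the state.
- observe(): the state, without advancing time (a new reading comes with each control period).
- camera(name): name is "scene" or "top" or "wrist"; returns the picture (400x640x3 uint8, red, green, blue); there is no depth.
- calibration(name): a dict with "K" (3x3 intrinsics, pixels), "eye" and "attitude" of the camera in the world. Camera axes: x right, y down, z forward; pixel columns grow to the right and rows downward; lengths in m; the calibration is good to about 2 mm. A picture is of the moment at which its call begins: read the wrist's pose just before it. calibration takes no time and is no camera call; for the wrist camera it gives the pose at the moment of the call.
- sign_off(): hands the job in; it is judged then, once.
The state is a dict: "time": time; "joints": joint angles; "dq": joint speeds; "effort": joint torques, N m; "eef_pos": TCP position; "eef_rot": TCP orientation; "ft_force": force on the tool from outside, world axes, zero at the start; "ft_torque": the same for the moment, N m; "width": finger opening in m; "gripper_force": force on a finger pad.
Only numpy, scipy, OpenCV 4.12 (cv2) and the standard library are available. Lean on these libraries where they do the work, as an engineer would, in place of code of your own. Each camera call takes 0.05 s, during which the arm holds its last target. There are 200 camera calls.

### The job

The desk clock lies face down in its holder. Free its press-on back with the wedge: work the blade into the notches on the two opposite sides in turn, easing each side up a few millimetres at a time so that the back never cocks more than about 3 degrees, until both sides have sprung free of the catches; keep the gripper's fingers off the back until then. Then lay the wedge flat on the bench, lift the loose back off by the box on its top and lay it the same way up, flat inside the wooden tray, without pushing the other things about.

Things in the scene. Friction and masses are not known exactly. Their poses are not given: they have to be found in the camera images.
- case: Fixed. Aluminium desk-clock case face down in a cream holder. Origin on the bench under its centre, z up. Case outside 146 (x) by 120 (y) mm, rim at z = 60 mm, walls 8 mm, hollow. Holder foot 186 x 100 mm, 15 mm high, jaws at the +-x sides 45 mm high. Two sprung catches near each notched side grip the back by friction, about 19 N for all four together
- notch_left (a point): Wedge notch in the case's +y side: the rim is cut down by 5 mm over a width of 60 mm, so that a slot 5 mm high lies under the seated back, open right through to the hollow (free depth over 45 mm). The point is the middle of the slot's floor at the outer face, 55 mm above the bench; axes along the case's
- notch_right (a point): The same notch in the middle of the case's -y side
- cover: Loose. Dark grey plastic press-on back, 0.18 kg. Plate 146 (x) by 120 (y) by 6 mm; two skirts 12 mm deep under it. Origin at the centre of the skirts' lower edge: plate from z = 12 to 18 mm, on it, centred, a box 70 (x) by 36 (y) mm up to z = 40 mm. Seated: origin 48 mm above the bench. A side stays where friction holds it; some 8 mm up it snaps over its catches; freed, it rests 9 to 10 mm up
- cover_left (a point): Point of the back: middle of the lower edge of its plate on the +y side, in the middle of the +y notch. Seated it is 60 mm above the bench. While one side is pried the other sags back 1 to 3 mm as the back rocks on its catches, and give in the parts takes up 1 to 2 mm of the wedge's thickness
- cover_right (a point): The same in the middle of the -y notch
- wedge: Loose. Double-ended wedge of slick dark-brown resin, 154 mm long (along its x), 40 mm wide, about 0.14 kg. Origin under its centre, flat underside at z = 0. From both tips (2 mm thick, at x = +-77 mm) the top rises straight to 17 mm thick at x = +-35 mm. In the middle stands a grip 20 mm (x) by 34 mm (y) from z = 17 to 62 mm. Both ends are alike
- tray_in (a point): Centre of the inner floor, 4 mm above the bench, of a fixed open wooden tray: inside 192 mm (x) by 172 mm (y), walls 4 mm, 18 mm high. Axes along its sides
- tin: Bystander, loose: round blue tin, 90 mm across, 40 mm high; origin under its centre
- bottle: Bystander, loose: amber jar, 48 mm across, 90 mm high; origin under its centre
- carton: Bystander, loose: cardboard carton 100 x 58 mm, 34 mm high; origin under its centre
- stand: Bystander, loose: cream spool-shaped stand, foot 76 mm across, 40 mm high; origin under its centre
Things that resemble listed ones, but are neither listed nor needed, are in the scene too. There is more than one size of the wedge; the job needs the larger. What is shaped like the cover but pink or red is not meant.

How it is judged:
On the way, in this order (a step that is already met when the one before it is completed fails the run):
1. the wedge has eased one side of the back up by 3 mm (contact force between wedge and cover above 0.5 N and z of any of cover_left, cover_right in the frame of case above 0.063 m), for 0.05 s.
2. the wedge has eased both sides up by 3.5 mm (contact force between wedge and cover above 0.5 N and z of each of cover_left, cover_right in the frame of case above 0.0635 m), for 0.05 s.
3. both sides are free of the catches, 7.5 mm up or more (z of each of cover_left, cover_right in the frame of case above 0.0675 m), for 0.2 s.
4. the back is lifted clear of the case (z of cover in the frame of case above 0.085 m), for 0.05 s.
At the end, for the whole second after the job is handed in: The back lies flat and the same way up (within 3 degrees) on the tray's floor, within 40 mm of its centre, at rest; the wedge lies flat on its underside on the bench itself (not in the tray), at rest (z of cover in the frame of tray_in between -0.004 and 0.004 m and horizontal distance between cover and tray_in below 0.04 m and angle between each of cover, wedge's own z axis and vertical below 0.05 rad and linear speed of each of cover, wedge below 0.02 m/s and height (world z) of wedge below 0.003 m); the robot touches nothing.
It fails at once if the back cocks more than 0.07 rad (4 degrees) while it is still in the case (angle between cover's own z axis and vertical above 0.07 rad and z of cover in the frame of case below 0.062 m and horizontal distance between cover and case below 0.03 m).
It fails at once if the fingers touch the back before both sides are free (contact force between the fingers and cover above 1 N and horizontal distance between cover and case below 0.03 m and z of any of cover_left, cover_right in the frame of case below 0.067 m).
It fails at once if a bystander is pushed more than 20 mm (distance of any of tin, bottle, carton, stand from where it was at the start of the episode above 0.02 m).
It also fails if it takes over 72 s, if anything falls off the work surface, if the arm or the gripper's body presses on something with over 40 N, if the wrist force passes 120 N, or if a joint passes its speed limit or range.

## Working session

There is one attempt and no reset: what is moved stays moved. The work goes in short steps, Python scripts to look and compute and a tool call to move; the robot and the scene stay as the last step left them, time stands still between calls to the robot, and variables do not carry over. Pictures are saved under pics/ and viewed, at most 10 in all, crops included, and the job is handed in when it is done.

Besides the shell and the picture viewer there is one more tool, called after "Call:" as name([rows], argument=value, ...), one row to a line, values as JSON. send_rows: Moves the arm, as the interface text tells. Its arguments: {"type":"object","properties":{"increments":{"type":"array"}},"required":["increments"]}

```bash
mkdir -p pics
python3 - <<'E'
from bench import *
import cv2
s=observe();print(s)
for n in("scene","top"):
    cv2.imwrite(f"pics/{n}0.png",camera(n)[:,:,::-1]);print(n,calibration(n))
E
```

```text
{'time': 0.0, 'joints': array([-1.26662467,  0.4352513 ,  0.02492603,  1.57409286, -0.01159811,
        1.13399153, -0.07508677]), 'dq': array([-2.30427415e-04, -1.46798298e-03,  4.34776905e-06,  5.41877890e-04,
       -1.08852673e-03,  4.10569091e-04,  1.34903023e-03]), 'effort': array([-2.17950044e-03, -6.67827988e+01,  9.83553194e-01, -3.14471233e+01,
       -6.08260953e-02,  4.23333503e-02,  1.58638977e-04]), 'eef_pos': array([0.24710494, 0.57352039, 0.22592847]), 'eef_rot': array([-9.84730994e-05,  2.01992899e-01,  9.79386660e-01, -7.93107091e-04]), 'ft_force': array([0.61025226, 0.4640689 , 0.56856148]), 'ft_torque': array([-0.01020646,  0.00455187, -0.00911417]), 'gripper_force': 0.0, 'width': 0.09172838658334152}
scene {'K': array([[441.9822262 ,   0.        , 319.30578719],
       [  0.        , 441.9822262 , 188.17311285],
       [  0.        ,   0.        ,   1.        ]]), 'eye': array([1.5377696 , 0.00554242, 0.73453706]), 'attitude': array([-0.33181078,  0.63271516,  0.61841675, -0.32731308])}
top {'K': array([[492.61494245,   0.        , 317.50429089],
       [  0.        , 492.61494245, 203.28873861],
       [  0.        ,   0.        ,   1.        ]]), 'eye': array([0.34072584, 0.0386306 , 1.81122726]), 'attitude': array([ 0.04616309, -0.69657114,  0.71471088, -0.04296477])}
```

View pics/top0.png

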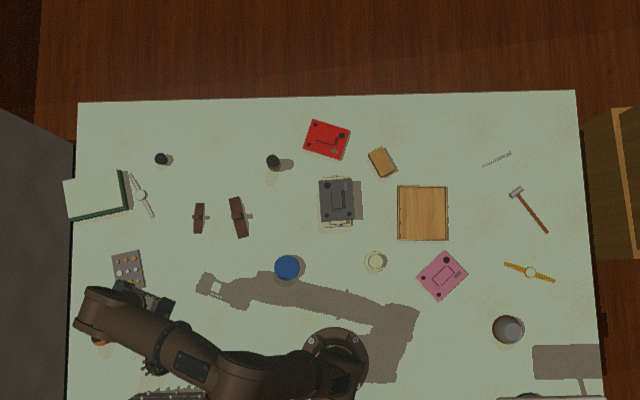

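View pics/scene0.png

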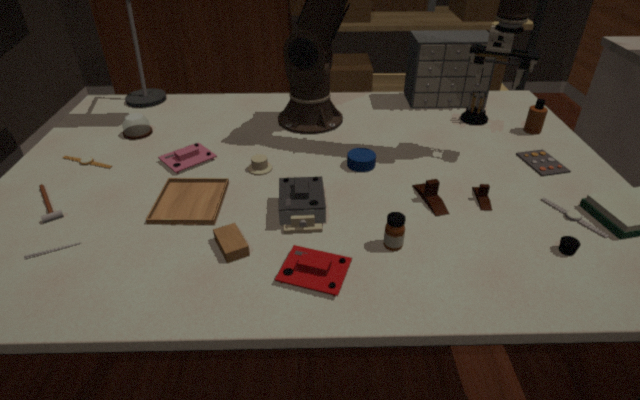

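The top view shows the grey back in its holder at (337,200), with red (327,139) and pink (442,275) decoys. The larger wedge is at (238,217), the smaller at (199,218), and the tray at (422,213). The tin is at (287,267), the jar at (274,162), the carton at (382,162) and the spool stand at (375,261). I choose the wedge at (238,217) and the grey back, and check both in a crop.

```bash
cat > h.py <<'E'
from bench import *
import cv2, numpy as np
from scipy.spatial.transform import Rotation as R
def rot(q): return R.from_quat(np.asarray(q)[[1,2,3,0]]).as_matrix()
def w(c,u,v,z):
    d=rot(c["attitude"])@np.linalg.inv(c["K"])@[u,v,1.]
    return c["eye"]+d*(z-c["eye"][2])/d[2]
def px(c,P):
    p=c["K"]@rot(c["attitude"]).T@(np.asarray(P)-c["eye"]); return p[:2]/p[2]
E
python3 - <<'E'
from h import *
c=calibration("top")
for n,u,v,z in [("wedge",238,217,.02),("small",199,218,.01),("cover",337,200,.07),("tray",422,213,.004),("tin",287,267,.04),("jar",274,162,.09),("carton",382,162,.034),("stand",375,261,.04)]: print(n,w(c,u,v,z).round(3))
im=cv2.imread("pics/top0.png")[140:270,185:455]
cv2.imwrite("pics/crop0.png",cv2.resize(im,(797,384),interpolation=cv2.INTER_CUBIC))
s=observe();print(rot(s["eef_rot"]).round(3));cw=calibration("wrist");print(cw,rot(cw["attitude"]).round(3),rot(s["eef_rot"]).T@(cw["eye"]-s["eef_pos"]))
E
```

```text
wedge [0.525 0.336 0.02 ]
small [0.526 0.481 0.01 ]
cover [ 0.572 -0.026  0.07 ]
tray [ 0.524 -0.34   0.004]
tin [0.339 0.158 0.04 ]
jar [0.711 0.195 0.09 ]
carton [ 0.713 -0.197  0.034]
stand [ 0.353 -0.156  0.04 ]
[[-0.918  0.396 -0.   ]
 [ 0.396  0.918 -0.001]
 [-0.    -0.001 -1.   ]]
{'K': array([[328.63616152,   0.        , 324.45943463],
       [  0.        , 328.63616152, 197.16830315],
       [  0.        ,   0.        ,   1.        ]]), 'eye': array([0.17265995, 0.60746825, 0.38395971]), 'attitude': array([0.12758498, 0.82581725, 0.54285645, 0.08399293])} [[ 0.397  0.875  0.277]
 [ 0.918 -0.378 -0.12 ]
 [ 0.     0.302 -0.953]] [ 0.08185135  0.00142825 -0.15794967]
```

View pics/crop0.png

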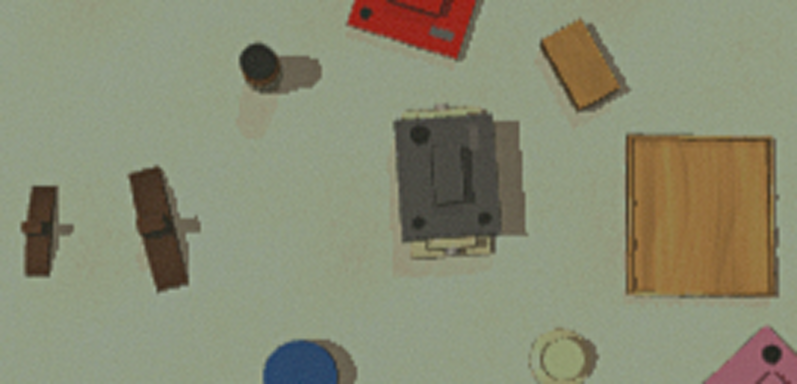

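The crop confirms the choice: the larger wedge runs from (147,172) to (172,287) with its grip at (158,226). The grey back fills (395..500, 115..240) with its notched sides left and right. I move over the wedge.

Call:
send_rows([
  {"hand": 0.0918, "slide": [-0.05, -0.0155, 0], "spin": 0},
  {"hand": 0.0918, "slide": [-0.05, -0.0155, 0], "spin": 0},
  {"hand": 0.0918, "slide": [-0.05, -0.0155, 0], "spin": 0},
  {"hand": 0.0918, "slide": [-0.05, -0.0155, 0], "spin": 0},
  {"hand": 0.0918, "slide": [-0.05, -0.0155, 0], "spin": 0},
  {"hand": 0.0918, "slide": [-0.05, -0.0155, 0], "spin": 0},
  {"hand": 0.0918, "slide": [-0.05, -0.0155, 0], "spin": 0},
  {"hand": 0.0918, "slide": [0, 0, 0], "spin": 9},
  {"hand": 0.0918, "slide": [0, 0, 0], "spin": 9},
  {"hand": 0.0918, "slide": [0, 0, 0], "spin": 9},
  {"hand": 0.0918, "slide": [0, 0, 0], "spin": 9},
  {"hand": 0.0918, "slide": [0, 0, 0], "spin": 9},
  {"hand": 0.0918, "slide": [0, 0, 0], "spin": 9},
  {"hand": 0.0918, "slide": [0, 0, 0], "spin": 0},
  {"hand": 0.0918, "slide": [0, 0, 0], "spin": 0},
])

```text
time: 1.98
eef_pos: [0.5256, 0.3358, 0.2265]
eef_rot: [-0.0, 0.623, 0.782, -0.0]
ft_force: [-0.5, 0.0, -0.5]
width: 0.0917
gripper_force: 0.0
```

Run:
```python
from h import *
s=observe();m=rot(s["eef_rot"]);print(s["time"],s["eef_pos"],m.round(3),np.degrees(np.arctan2(m[1,1],m[0,1])))
print(s["joints"],[k for k in globals() if "grip" in k], globals().get("grip_depth"))
cv2.imwrite("pics/w1.png",camera("wrist")[:,:,::-1])
```

```text
1.975 [0.5256411  0.33584355 0.22652962] [[-0.223  0.975 -0.   ]
 [ 0.975  0.223 -0.   ]
 [-0.    -0.    -1.   ]] 12.893375635924107
[-0.88366758  0.44053431  0.33596242  1.59596171 -0.15587453  1.13197306
 -0.28596858] ['grip_depth'] 0.0188
```

View pics/w1.png

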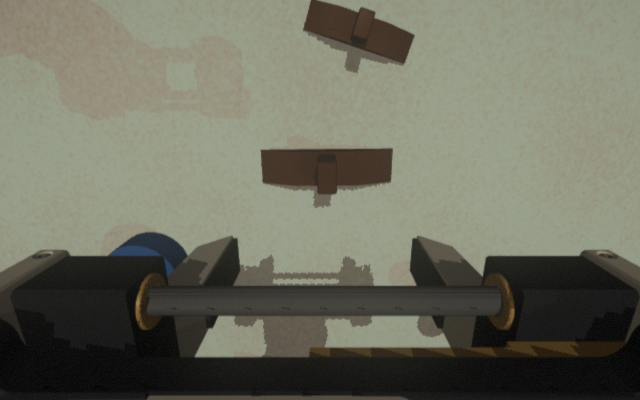

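The wrist view shows the larger wedge at (262..392, 149..190) with its grip at (327,158..193), and the smaller wedge at (358,32) above it. Next I convert these to positions.

```bash
python3 - <<'E'
from h import *
s=observe();c=calibration("wrist");m=rot(s["eef_rot"])
print("tcp px",px(c,s["eef_pos"]))
for n,u,v,z in [("TL",262,150,.002),("TR",392,149,.002),("BL",263,183,.002),("BR",392,186,.002),("gripTl",319,157,.062),("gripTr",335,157,.062),("gripBl",318,193,.062),("gripBr",336,193,.062)]:
    p=w(c,u,v,z);print(n,p.round(4),(m.T@(p-s["eef_pos"])).round(4))
E
python3 - <<'E'
import cv2
im=cv2.imread("pics/w1.png")[135:215,240:410]
cv2.imwrite("pics/w1c.png",cv2.resize(im,None,fx=4.7,fy=4.7,interpolation=cv2.INTER_CUBIC))
E
```

```text
tcp px [322.54875185 256.56233932]
TL [0.4514 0.3397 0.002 ] [ 0.0204 -0.0715  0.2246]
TR [0.5991 0.3745 0.002 ] [0.0214 0.0802 0.2246]
BL [0.4592 0.3007 0.002 ] [-0.0194 -0.0726  0.2246]
BR [0.6117 0.3314 0.002 ] [-0.0234  0.0829  0.2246]
gripTl [0.5165 0.3575 0.062 ] [ 0.0232 -0.0041  0.1646]
gripTr [0.532 0.361 0.062] [0.0232 0.0118 0.1646]
gripBl [0.5236 0.3209 0.062 ] [-0.0141 -0.0053  0.1646]
gripBr [0.5416 0.325  0.062 ] [-0.0141  0.0131  0.1646]
```

View pics/w1c.png

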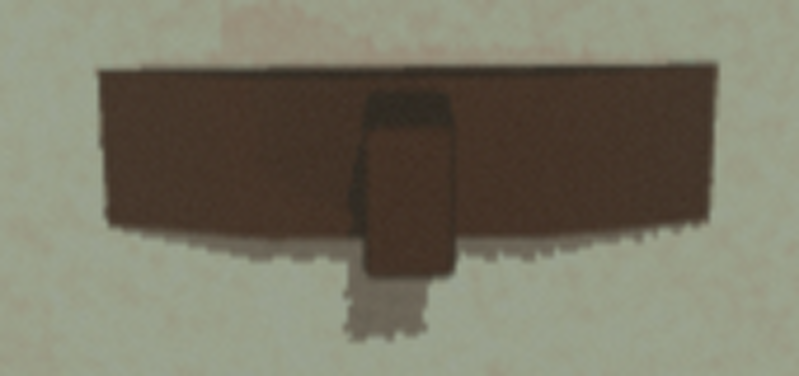

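The crop puts the grip's top face at u 317.7..336.6, v 161.6..193.6, and the wedge about 1.5 mm (x) and 4 mm (y) off the tool axis. Sizes come out as 33 x 19 mm for the grip and 153 mm long, as expected. I descend and grasp.

Call:
send_rows([
  {"hand": 0.0918, "slide": [0.0015, 0.0043, 0], "spin": -0.6},
  {"hand": 0.0918, "slide": [0, 0, 0.05], "spin": 0},
  {"hand": 0.0918, "slide": [0, 0, 0.05], "spin": 0},
  {"hand": 0.0918, "slide": [0, 0, 0.05], "spin": 0},
  {"hand": 0.0918, "slide": [0, 0, 0.0345], "spin": 0},
  {"hand": 0.0918, "slide": [0, 0, 0.02], "spin": 0},
  {"hand": 0.0918, "slide": [0, 0, 0], "spin": 0},
  {"hand": 0.0918, "slide": [0, 0, 0], "spin": 0},
  {"hand": 0.01, "slide": [0, 0, 0], "spin": 0},
  {"hand": 0.01, "slide": [0, 0, 0], "spin": 0},
  {"hand": 0.01, "slide": [0, 0, 0], "spin": 0},
  {"hand": 0.01, "slide": [0, 0, 0], "spin": 0},
  {"hand": 0.01, "slide": [0, 0, 0], "spin": 0},
  {"hand": 0.01, "slide": [0, 0, 0], "spin": 0},
])

```text
time: 3.78
eef_pos: [0.5297, 0.3383, 0.0222]
eef_rot: [-0.0, 0.621, 0.784, -0.0]
ft_force: [0.4, -0.4, 0.1]
width: 0.0365
gripper_force: 0.0
```

Call:
send_rows([
  {"hand": 0.01, "slide": [0, 0, 0], "spin": 0},
  {"hand": 0.01, "slide": [0, 0, 0], "spin": 0},
  {"hand": 0.01, "slide": [0, 0, 0], "spin": 0},
  {"hand": 0.01, "slide": [0, 0, 0], "spin": 0},
])

```text
time: 4.28
eef_pos: [0.5296, 0.3382, 0.0222]
eef_rot: [-0.0, 0.621, 0.784, -0.0]
ft_force: [-0.8, 0.1, -0.3]
width: 0.0201
gripper_force: 30.0
```

Call:
send_rows([
  {"hand": 0.01, "slide": [0, 0, -0.046], "spin": 0},
  {"hand": 0.01, "slide": [0, 0, -0.046], "spin": 0},
  {"hand": 0.01, "slide": [0, 0, -0.046], "spin": 0},
  {"hand": 0.01, "slide": [0, 0, -0.046], "spin": 0},
  {"hand": 0.01, "slide": [0, 0, -0.046], "spin": -10},
  {"hand": 0.01, "slide": [0, 0, 0], "spin": -10},
  {"hand": 0.01, "slide": [0, 0, 0], "spin": -10},
  {"hand": 0.01, "slide": [0, 0, 0], "spin": -10},
  {"hand": 0.01, "slide": [0, 0, 0], "spin": -10},
  {"hand": 0.01, "slide": [0, 0, 0], "spin": -10},
  {"hand": 0.01, "slide": [0, 0, 0], "spin": -10},
  {"hand": 0.01, "slide": [0, 0, 0], "spin": -10},
  {"hand": 0.01, "slide": [-0.0156, -0.047, 0], "spin": 0},
  {"hand": 0.01, "slide": [-0.0156, -0.047, 0], "spin": 0},
  {"hand": 0.01, "slide": [-0.0156, -0.047, 0], "spin": 0},
  {"hand": 0.01, "slide": [-0.0156, -0.047, 0], "spin": 0},
  {"hand": 0.01, "slide": [-0.0156, -0.047, 0], "spin": 0},
  {"hand": 0.01, "slide": [-0.0156, -0.047, 0], "spin": 0},
  {"hand": 0.01, "slide": [-0.0156, -0.047, 0], "spin": 0},
  {"hand": 0.01, "slide": [-0.0156, -0.047, 0], "spin": 0},
])

```text
time: 6.78
eef_pos: [0.676, -0.0315, 0.252]
eef_rot: [-0.0, -0.029, 1.0, 0.0]
ft_force: [0.3, 0.2, -0.9]
width: 0.0198
gripper_force: 30.0
```

Call:
send_rows([
  {"hand": 0.01, "slide": [0, 0, 0], "spin": 0},
  {"hand": 0.01, "slide": [0, 0, 0], "spin": 0},
])

```text
time: 7.02
eef_pos: [0.6755, -0.0297, 0.2517]
eef_rot: [-0.0, -0.029, 1.0, 0.0]
ft_force: [-0.1, 1.3, -1.9]
width: 0.0198
gripper_force: 30.0
```

Run:
```python
from h import *
s=observe();m=rot(s["eef_rot"]);print(s["time"],s["eef_pos"],m.round(3),np.degrees(np.arctan2(m[1,1],m[0,1])),s["joints"],s["width"])
im=camera("wrist")[:,:,::-1]
cv2.imwrite("pics/w2.png",im); cv2.imwrite("pics/w2b.png",cv2.resize(im[:300,160:500],None,fx=2,fy=2,interpolation=cv2.INTER_CUBIC))
```

```text
7.025 [ 0.67551163 -0.02966528  0.25174312] [[-0.998 -0.057 -0.001]
 [-0.057  0.998  0.001]
 [ 0.001  0.001 -1.   ]] 93.26833232370726 [-0.1175949   0.50378291  0.13266287  1.40328626 -0.06822378  1.23986124
  1.648841  ] 0.019751695322099246
```

View pics/w2b.png

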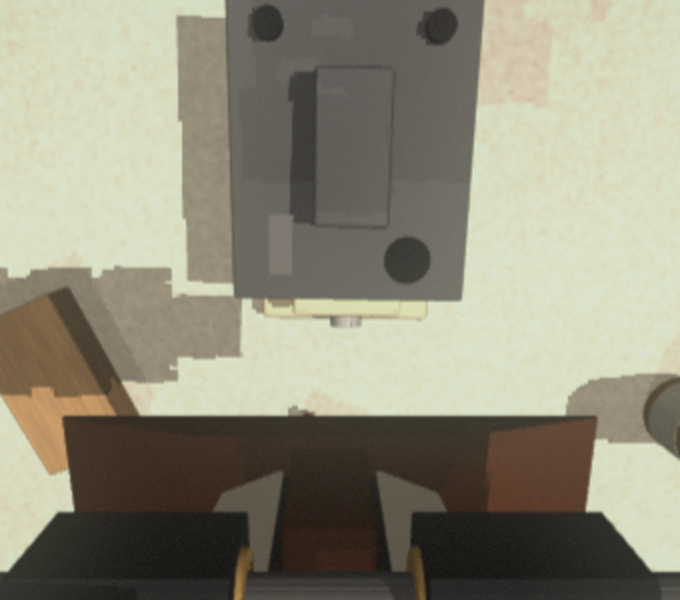

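The picture shows the grey back with its near edge from (235,298) to (462,300) in the crop, and the top of its box at (317,67)–(394,68)–(389,227)–(316,225). The catch holder is below it and the wedge is held straight. Next I measure these points.

Run:
```python
from h import *
s=observe();c=calibration("wrist");m=rot(s["eef_rot"])
f=lambda u,v,z:w(c,160+u/2,v/2,z)
P={k:f(*v) for k,v in dict(NL=(235,298,.066),NR=(462,300,.066),FL=(228,3,.066),FR=(484,3,.066),b1=(317,67,.088),b2=(394,68,.088),b3=(389,227,.088),b4=(316,225,.088)).items()}
for k in P: print(k,P[k].round(4))
a=lambda p,q:np.degrees(np.arctan2(*(P[q]-P[p])[1::-1]))
print(a("NL","NR"),a("NL","FL"),a("NR","FR"),a("b1","b2"),a("b4","b3"),a("b4","b1"),a("b3","b2"))
print("box c",(P["b1"]+P["b2"]+P["b3"]+P["b4"])/4,"near mid",(P["NL"]+P["NR"])/2, np.linalg.norm(P["NL"]-P["NR"]))
# wedge check: tips at far top edge of wedge (+tool x 0.02), tip z
z=s["eef_pos"][2]-.0222
for sy in(-1,1): print(px(c,s["eef_pos"]+m@[.02,sy*.077,.0222-.001])*2-[320,0])
```

```text
NL [ 0.653  -0.0775  0.066 ]
NR [0.6473 0.0415 0.066 ]
FL [ 0.5166 -0.0827  0.066 ]
FR [0.5097 0.0353 0.066 ]
b1 [ 0.5444 -0.0398  0.088 ]
b2 [ 0.5428 -0.0057  0.088 ]
b3 [ 0.6112 -0.002   0.088 ]
b4 [ 0.6123 -0.0367  0.088 ]
92.78126708206656 -177.80725479690943 -177.42271190400925 92.65086605501297 91.7779995496243 -177.40702033879188 -176.9689901155259
box c [ 0.57768477 -0.02105275  0.088     ] near mid [ 0.65015738 -0.01800842  0.066     ] 0.11914127720253592
[ 56.56093786 409.04871553]
[591.44976802 408.43982127]
```

The case centre is about (0.577, -0.0225) and its yaw 2.5°. I go to the +y side, ready to enter.

Call:
send_rows([
  {"hand": 0.01, "slide": [0, 0, 0], "spin": 0.8},
  {"hand": 0.01, "slide": [0.0198, 0.0333, 0], "spin": 0},
  {"hand": 0.01, "slide": [0.0198, 0.0333, 0], "spin": 0},
  {"hand": 0.01, "slide": [0.0198, 0.0333, 0], "spin": 0},
  {"hand": 0.01, "slide": [0.0198, 0.0333, 0], "spin": 0},
  {"hand": 0.01, "slide": [0.0198, 0.0333, 0], "spin": 0},
  {"hand": 0.01, "slide": [0, 0, 0.04], "spin": 0},
  {"hand": 0.01, "slide": [0, 0, 0.04], "spin": 0},
  {"hand": 0.01, "slide": [0, 0, 0.04], "spin": 0},
  {"hand": 0.01, "slide": [0, 0, 0.04], "spin": 0},
  {"hand": 0.01, "slide": [0, 0, 0.013], "spin": 0},
  {"hand": 0.01, "slide": [0, 0, 0], "spin": 0},
  {"hand": 0.01, "slide": [0, 0, 0], "spin": 0},
])

```text
time: 8.7
eef_pos: [0.5708, 0.1326, 0.0809]
eef_rot: [0.001, -0.022, 1.0, 0.0]
ft_force: [0.3, 0.1, -2.0]
width: 0.0196
gripper_force: 30.0
```

```bash
cat >> h.py <<'E'
C=np.array([.5772,-.0225,0])
def rel(s=None):
    s=s or observe();m=rot(s["eef_rot"]);d=m.T@(s["eef_pos"]-C)
    print("t%.2f yaw %.2f toolx %.1f ty %.1f under %.1f tilt"%(s["time"],np.degrees(np.arctan2(m[1,1],m[0,1])),d[0]*1e3,d[1]*1e3,s["eef_pos"][2]*1e3-22.2),m[2,:2].round(3),"F",s["ft_force"].round(1),s["width"].round(4))
E
python3 - <<'E'
from h import *
rel()
im=camera("wrist")[:,:,::-1];c=calibration("wrist")
print(px(c,C+[0,.06,.055]),px(c,C+[0.03,.06,.06]),px(c,C+[-0.03,.06,.06]))
cv2.imwrite("pics/w3.png",im)
E
```

```text
Traceback (most recent call last):
  File "h.py", line 13, in rel
    print("t%.2f yaw %.2f toolx %.1f ty %.1f under %.1f tilt"%(s["time"],np.degrees(np.arctan2(m[1,1],m[0,1])),d[0]*1e3,d[1]*1e3,s["eef_pos"][2]*1e3-22.2),m[2,:2].round(3),"F",s["ft_force"].round(1),s["width"].round(4))
                                                                                                                                                                                                       ^^^^^^^^^^^^^^^^
AttributeError: 'float' object has no attribute 'round'
```

```bash
sed -i 's/,s\["width"\].round(4))/,s["width"])/' h.py
python3 - <<'E'
from h import *
rel()
im=camera("wrist")[:,:,::-1];c=calibration("wrist")
print(px(c,C+[0,.06,.055]),px(c,C+[0.03,.06,.06]),px(c,C+[-0.03,.06,.06]))
cv2.imwrite("pics/w3.png",im)
E
```

```text
t8.70 yaw 92.49 toolx -0.6 ty 155.3 under 58.7 tilt [-0.003  0.001] F [ 0.3  0.1 -2. ] 0.019583893542374078
[165.88267432 236.47380429] [167.23694597 283.90763745] [156.32807231 191.77362101]
```

View pics/w3.png

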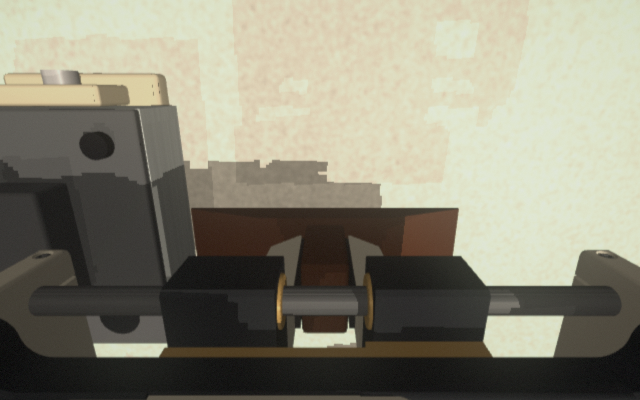

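Fits so far: the wedge tip at (192,235) stands clear of the back's edge at (~165,235). I lower to slot height and feel my way in.

Call:
send_rows([
  {"hand": 0.01, "slide": [0, 0, 0.0023], "spin": 0},
  {"hand": 0.01, "slide": [0, 0, 0], "spin": 0},
  {"hand": 0.01, "slide": [0, -0.008, 0], "spin": 0},
  {"hand": 0.01, "slide": [0, -0.008, 0], "spin": 0},
  {"hand": 0.01, "slide": [0, 0, 0], "spin": 0},
])

```text
time: 9.38
eef_pos: [0.5705, 0.1146, 0.077]
eef_rot: [0.0, -0.021, 1.0, -0.0]
ft_force: [-0.2, -0.3, -2.0]
width: 0.0199
gripper_force: 30.0
```

```bash
python3 -c "
from h import *
rel()"
```

```text
t9.38 yaw 92.38 toolx 1.0 ty 137.2 under 54.8 tilt [ 0.    -0.001] F [-0.2 -0.3 -2. ] 0.01988291567441554
```

Call:
send_rows([
  {"hand": 0.01, "slide": [0, -0.004, 0], "spin": 0},
  {"hand": 0.01, "slide": [0, -0.004, 0], "spin": 0},
  {"hand": 0.01, "slide": [0, 0, 0], "spin": 0},
])

```text
time: 9.75
eef_pos: [0.571, 0.1075, 0.0771]
eef_rot: [0.0, -0.021, 1.0, -0.0]
ft_force: [-0.2, -1.6, -0.0]
width: 0.02
gripper_force: 30.0
```

```bash
python3 -c "
from h import *
rel()"
```

```text
t9.75 yaw 92.46 toolx 0.6 ty 130.1 under 54.9 tilt [-0. -0.] F [-0.2 -1.6 -0. ] 0.019979154368368356
```

Call:
send_rows([
  {"hand": 0.01, "slide": [0, -0.003, 0], "spin": 0},
  {"hand": 0.01, "slide": [0, -0.003, 0], "spin": 0},
  {"hand": 0.01, "slide": [0, 0, 0], "spin": 0},
])

```text
time: 10.12
eef_pos: [0.5712, 0.1026, 0.0771]
eef_rot: [0.0, -0.022, 1.0, 0.0]
ft_force: [0.3, 3.0, 2.5]
width: 0.0196
gripper_force: 30.0
```

Call:
send_rows([
  {"hand": 0.01, "slide": [0, -0.003, 0], "spin": 0},
  {"hand": 0.01, "slide": [0, -0.003, 0], "spin": 0},
  {"hand": 0.01, "slide": [0, 0, 0], "spin": 0},
])

```text
time: 10.5
eef_pos: [0.5715, 0.0981, 0.0773]
eef_rot: [0.0, -0.022, 1.0, 0.001]
ft_force: [-0.4, 7.3, 2.8]
width: 0.0199
gripper_force: 30.0
```

```bash
python3 -c "
from h import *
rel()"
```

```text
t10.50 yaw 92.58 toolx 0.2 ty 120.9 under 55.1 tilt [-0.001  0.002] F [-0.4  7.3  2.8] 0.019938904632678736
```

Call:
send_rows([
  {"hand": 0.01, "slide": [0, -0.003, 0], "spin": 0},
  {"hand": 0.01, "slide": [0, -0.003, 0], "spin": 0},
  {"hand": 0.01, "slide": [0, -0.003, 0], "spin": 0},
  {"hand": 0.01, "slide": [0, 0, 0], "spin": 0},
])

```text
time: 11.0
eef_pos: [0.5719, 0.089, 0.0773]
eef_rot: [0.0, -0.022, 1.0, 0.001]
ft_force: [0.1, 6.5, 3.2]
width: 0.0198
gripper_force: 30.0
```

```bash
python3 -c "
from h import *
rel()
im=camera('scene')[:,:,::-1]
cv2.imwrite('pics/s1.png',cv2.resize(im[165:240,255:355],None,fx=8,fy=8,interpolation=cv2.INTER_CUBIC))
"
```

```text
t11.00 yaw 92.57 toolx 0.2 ty 111.8 under 55.1 tilt [-0.001  0.002] F [0.1 6.5 3.2] 0.019796892133619046
```

View pics/s1.png

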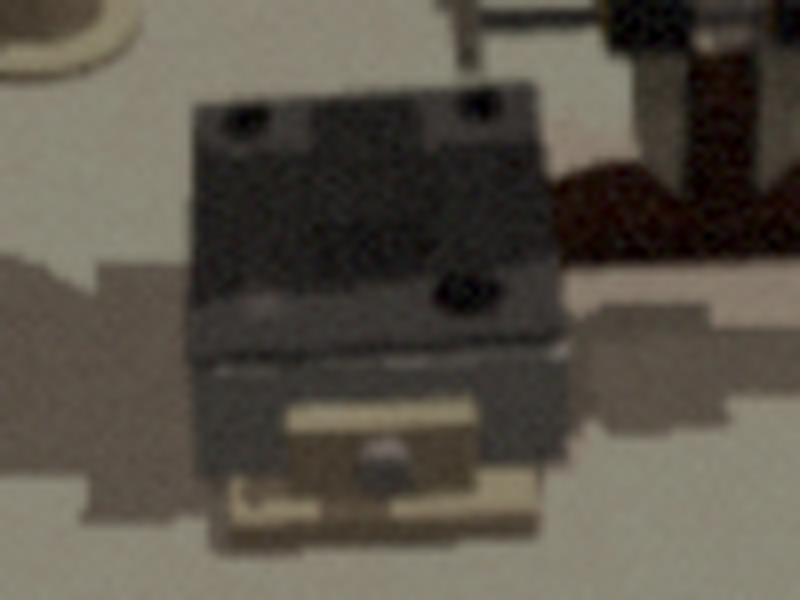

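The scene crop shows the back's +y side (right in the picture) raised a little, with the wedge in the slot at (560,230). I withdraw and cross to the -y side.

Call:
send_rows([
  {"hand": 0.01, "slide": [0, 0.025, 0], "spin": 0},
  {"hand": 0.01, "slide": [0, 0.025, 0], "spin": 0},
  {"hand": 0.01, "slide": [0, 0, -0.035], "spin": 0},
  {"hand": 0.01, "slide": [0, 0, -0.035], "spin": 0},
  {"hand": 0.01, "slide": [0, -0.055, 0], "spin": 0},
  {"hand": 0.01, "slide": [0, -0.055, 0], "spin": 0},
  {"hand": 0.01, "slide": [0, -0.055, 0], "spin": 0},
  {"hand": 0.01, "slide": [0, -0.055, 0], "spin": 0},
  {"hand": 0.01, "slide": [0, -0.055, 0], "spin": 0},
  {"hand": 0.01, "slide": [0, -0.045, 0], "spin": 0},
  {"hand": 0.01, "slide": [0, 0, 0.035], "spin": 0},
  {"hand": 0.01, "slide": [0, 0, 0.034], "spin": 0},
  {"hand": 0.01, "slide": [0, 0, 0], "spin": 0},
  {"hand": 0.01, "slide": [0, 0, 0], "spin": 0},
])

```text
time: 12.8
eef_pos: [0.5837, -0.183, 0.0788]
eef_rot: [0.0, -0.022, 1.0, -0.0]
ft_force: [-0.6, -0.2, -1.0]
width: 0.0199
gripper_force: 30.0
```

```bash
python3 -c "
from h import *
rel()"
```

```text
t12.80 yaw 92.48 toolx 0.4 ty -160.6 under 56.6 tilt [-0. -0.] F [-0.6 -0.2 -1. ] 0.019947903342192586
```

Call:
send_rows([
  {"hand": 0.01, "slide": [0, 0.012, 0.0008], "spin": 0},
  {"hand": 0.01, "slide": [0, 0.01, 0], "spin": 0},
  {"hand": 0.01, "slide": [0, 0.004, 0], "spin": 0},
  {"hand": 0.01, "slide": [0, 0.004, 0], "spin": 0},
  {"hand": 0.01, "slide": [0, 0, 0], "spin": 0},
])

```text
time: 13.42
eef_pos: [0.582, -0.1526, 0.0772]
eef_rot: [-0.0, -0.022, 1.0, -0.0]
ft_force: [-0.0, -0.4, -2.0]
width: 0.0202
gripper_force: 30.0
```

Call:
send_rows([
  {"hand": 0.01, "slide": [0, 0.003, 0], "spin": 0},
  {"hand": 0.01, "slide": [0, 0.003, 0], "spin": 0},
  {"hand": 0.01, "slide": [0, 0, 0], "spin": 0},
])

```text
time: 13.8
eef_pos: [0.5819, -0.1485, 0.0773]
eef_rot: [0.0, -0.021, 1.0, -0.001]
ft_force: [-0.3, -4.5, -2.1]
width: 0.0201
gripper_force: 30.0
```

Call:
send_rows([
  {"hand": 0.01, "slide": [0, 0.003, 0], "spin": 0},
  {"hand": 0.01, "slide": [0, 0.003, 0], "spin": 0},
  {"hand": 0.01, "slide": [0, 0.003, 0], "spin": 0},
  {"hand": 0.01, "slide": [0, 0, 0], "spin": 0},
])

```text
time: 14.3
eef_pos: [0.5815, -0.1395, 0.0773]
eef_rot: [0.0, -0.021, 1.0, -0.001]
ft_force: [0.2, -5.7, -1.8]
width: 0.0199
gripper_force: 30.0
```

```bash
python3 -c "
from h import *
rel()"
```

```text
t14.30 yaw 92.40 toolx 0.5 ty -117.2 under 55.1 tilt [-0.001 -0.002] F [ 0.2 -5.7 -1.8] 0.01989877997969988
```

Call:
send_rows([
  {"hand": 0.01, "slide": [0, 0.003, 0], "spin": 0},
  {"hand": 0.01, "slide": [0, 0.003, 0], "spin": 0},
  {"hand": 0.01, "slide": [0, 0.002, 0], "spin": 0},
  {"hand": 0.01, "slide": [0, 0, 0], "spin": 0},
])

```text
time: 14.8
eef_pos: [0.5811, -0.1288, 0.0771]
eef_rot: [-0.0, -0.022, 1.0, 0.0]
ft_force: [0.9, 0.7, -0.1]
width: 0.0196
gripper_force: 30.0
```

Call:
send_rows([
  {"hand": 0.01, "slide": [0, -0.025, 0], "spin": 0},
  {"hand": 0.01, "slide": [0, -0.025, 0], "spin": 0},
  {"hand": 0.01, "slide": [0, 0, -0.035], "spin": 0},
  {"hand": 0.01, "slide": [0, 0, -0.035], "spin": 0},
  {"hand": 0.01, "slide": [0, 0.055, 0], "spin": 0},
  {"hand": 0.01, "slide": [0, 0.055, 0], "spin": 0},
  {"hand": 0.01, "slide": [0, 0.055, 0], "spin": 0},
  {"hand": 0.01, "slide": [0, 0.055, 0], "spin": 0},
  {"hand": 0.01, "slide": [0, 0.055, 0], "spin": 0},
  {"hand": 0.01, "slide": [0, 0.045, 0], "spin": 0},
  {"hand": 0.01, "slide": [0, 0, 0.035], "spin": 0},
  {"hand": 0.01, "slide": [0, 0, 0.034], "spin": 0},
  {"hand": 0.01, "slide": [0, 0, 0], "spin": 0},
  {"hand": 0.01, "slide": [0, 0, 0], "spin": 0},
])

```text
time: 16.55
eef_pos: [0.57, 0.1403, 0.0792]
eef_rot: [0.0, -0.022, 1.0, 0.0]
ft_force: [-0.9, 0.0, -0.8]
width: 0.02
gripper_force: 30.0
```

```bash
python3 -c "
from h import *
rel()"
```

```text
t16.55 yaw 92.48 toolx 0.1 ty 163.0 under 57.0 tilt [-0.001  0.001] F [-0.9  0.  -0.8] 0.020049295633669518
```

Call:
send_rows([
  {"hand": 0.01, "slide": [0, -0.012, 0.0012], "spin": 0},
  {"hand": 0.01, "slide": [0, -0.012, 0], "spin": 0},
  {"hand": 0.01, "slide": [0, -0.006, 0], "spin": 0},
  {"hand": 0.01, "slide": [0, -0.004, 0], "spin": 0},
  {"hand": 0.01, "slide": [0, 0, 0], "spin": 0},
])

```text
time: 17.18
eef_pos: [0.571, 0.1057, 0.0771]
eef_rot: [0.0, -0.021, 1.0, 0.0]
ft_force: [0.9, -1.1, 0.2]
width: 0.0201
gripper_force: 30.0
```

Call:
send_rows([
  {"hand": 0.01, "slide": [0, -0.003, 0], "spin": 0},
  {"hand": 0.01, "slide": [0, 0, 0], "spin": 0},
])

```text
time: 17.42
eef_pos: [0.5712, 0.1032, 0.0771]
eef_rot: [0.0, -0.022, 1.0, 0.0]
ft_force: [0.6, -1.0, 0.6]
width: 0.0201
gripper_force: 30.0
```

Call:
send_rows([
  {"hand": 0.01, "slide": [0, -0.003, 0], "spin": 0},
  {"hand": 0.01, "slide": [0, 0, 0], "spin": 0},
])

```text
time: 17.68
eef_pos: [0.5713, 0.0999, 0.0771]
eef_rot: [0.0, -0.022, 1.0, -0.0]
ft_force: [-0.6, -0.1, 2.5]
width: 0.0199
gripper_force: 30.0
```

Call:
send_rows([
  {"hand": 0.01, "slide": [0, -0.003, 0], "spin": 0},
  {"hand": 0.01, "slide": [0, 0, 0], "spin": 0},
])

```text
time: 17.92
eef_pos: [0.5714, 0.0968, 0.0771]
eef_rot: [0.0, -0.022, 1.0, -0.0]
ft_force: [-0.3, 0.3, 3.2]
width: 0.0195
gripper_force: 30.0
```

```bash
python3 -c "
from h import *
rel()"
```

```text
t17.93 yaw 92.47 toolx 0.6 ty 119.4 under 54.9 tilt [-0. -0.] F [-0.3  0.3  3.2] 0.019457044436576428
```

Call:
send_rows([
  {"hand": 0.01, "slide": [0, -0.003, 0], "spin": 0},
  {"hand": 0.01, "slide": [0, 0, 0], "spin": 0},
])

```text
time: 18.18
eef_pos: [0.5716, 0.0953, 0.0772]
eef_rot: [0.0, -0.022, 1.0, 0.001]
ft_force: [0.3, 5.1, 4.2]
width: 0.0198
gripper_force: 30.0
```

Call:
send_rows([
  {"hand": 0.01, "slide": [0, -0.003, 0], "spin": 0},
  {"hand": 0.01, "slide": [0, 0, 0], "spin": 0},
])

```text
time: 18.42
eef_pos: [0.5717, 0.0929, 0.0772]
eef_rot: [0.0, -0.022, 1.0, 0.001]
ft_force: [-0.6, 7.1, 4.5]
width: 0.0198
gripper_force: 30.0
```

Call:
send_rows([
  {"hand": 0.01, "slide": [0, -0.003, 0], "spin": 0},
  {"hand": 0.01, "slide": [0, 0, 0], "spin": 0},
])

```text
time: 18.68
eef_pos: [0.5718, 0.0898, 0.0772]
eef_rot: [0.0, -0.022, 1.0, 0.001]
ft_force: [-0.6, 6.6, 4.9]
width: 0.0196
gripper_force: 30.0
```

Call:
send_rows([
  {"hand": 0.01, "slide": [0, -0.003, 0], "spin": 0},
  {"hand": 0.01, "slide": [0, 0, 0], "spin": 0},
])

```text
time: 18.92
eef_pos: [0.5719, 0.0858, 0.0771]
eef_rot: [0.0, -0.022, 1.0, 0.0]
ft_force: [-0.1, 4.8, 5.2]
width: 0.0201
gripper_force: 30.0
```

```bash
python3 -c "
from h import *
rel()"
```

```text
t18.93 yaw 92.52 toolx 0.5 ty 108.5 under 54.9 tilt [-0.001  0.001] F [-0.1  4.8  5.2] 0.02005703895205356
```

Call:
send_rows([
  {"hand": 0.01, "slide": [0, -0.002, 0], "spin": 0},
  {"hand": 0.01, "slide": [0, 0, 0], "spin": 0},
])

```text
time: 19.18
eef_pos: [0.572, 0.0827, 0.0771]
eef_rot: [0.0, -0.022, 1.0, -0.0]
ft_force: [-0.6, 2.2, 5.5]
width: 0.02
gripper_force: 30.0
```

Call:
send_rows([
  {"hand": 0.01, "slide": [0, -0.002, 0], "spin": 0},
  {"hand": 0.01, "slide": [0, 0, 0], "spin": 0},
  {"hand": 0.01, "slide": [0, 0, 0], "spin": 0},
])

```text
time: 19.55
eef_pos: [0.5721, 0.0803, 0.077]
eef_rot: [0.0, -0.021, 1.0, -0.0]
ft_force: [0.1, 0.4, 5.6]
width: 0.0201
gripper_force: 30.0
```

```bash
python3 -c "
from h import *
rel()
im=camera('scene')[:,:,::-1]
cv2.imwrite('pics/s2.png',cv2.resize(im[165:240,255:355],None,fx=8,fy=8,interpolation=cv2.INTER_CUBIC))
"
```

```text
t19.55 yaw 92.45 toolx 0.7 ty 102.9 under 54.8 tilt [-0.    -0.001] F [0.1 0.4 5.6] 0.020121229518854054
```

View pics/s2.png

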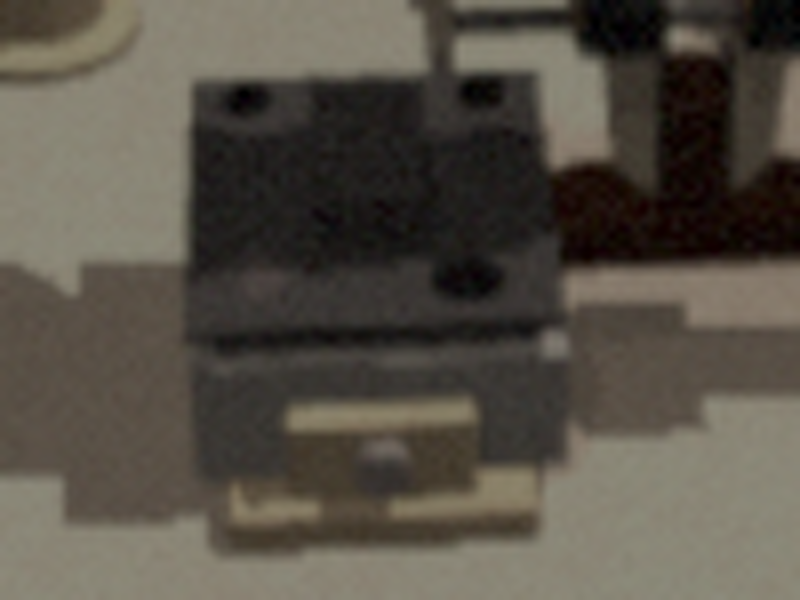

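Both sides now look raised and nearly level, with a dark gap all along (200..560, 335), and the push force has gone. I cross over once more to confirm that the -y side is free.

Call:
send_rows([
  {"hand": 0.01, "slide": [0, 0.03, 0], "spin": 0},
  {"hand": 0.01, "slide": [0, 0.03, 0], "spin": 0},
  {"hand": 0.01, "slide": [0, 0, -0.04], "spin": 0},
  {"hand": 0.01, "slide": [0, 0, -0.04], "spin": 0},
  {"hand": 0.01, "slide": [0, -0.055, 0], "spin": 0},
  {"hand": 0.01, "slide": [0, -0.055, 0], "spin": 0},
  {"hand": 0.01, "slide": [0, -0.055, 0], "spin": 0},
  {"hand": 0.01, "slide": [0, -0.055, 0], "spin": 0},
  {"hand": 0.01, "slide": [0, -0.055, 0], "spin": 0},
  {"hand": 0.01, "slide": [0, -0.045, 0], "spin": 0},
  {"hand": 0.01, "slide": [0, 0, 0.04], "spin": 0},
  {"hand": 0.01, "slide": [0, 0, 0.038], "spin": 0},
  {"hand": 0.01, "slide": [0, 0.012, 0], "spin": 0},
  {"hand": 0.01, "slide": [0, 0.01, 0], "spin": 0},
  {"hand": 0.01, "slide": [0, 0, 0.001], "spin": 0},
  {"hand": 0.01, "slide": [0, 0, 0], "spin": 0},
])

```text
time: 21.6
eef_pos: [0.5829, -0.1567, 0.0791]
eef_rot: [0.001, -0.022, 1.0, -0.0]
ft_force: [0.1, -0.4, -1.3]
width: 0.0198
gripper_force: 30.0
```

```bash
python3 -c "
from h import *
rel()"
```

```text
t21.60 yaw 92.52 toolx 0.0 ty -134.4 under 56.9 tilt [-0.002 -0.001] F [ 0.1 -0.4 -1.3] 0.01979075206920809
```

Call:
send_rows([
  {"hand": 0.01, "slide": [0, 0.008, 0.0015], "spin": 0},
  {"hand": 0.01, "slide": [0, 0.006, 0], "spin": 0},
  {"hand": 0.01, "slide": [0, 0.004, 0], "spin": 0},
  {"hand": 0.01, "slide": [0, 0, 0], "spin": 0},
])

```text
time: 22.1
eef_pos: [0.5821, -0.1378, 0.077]
eef_rot: [0.001, -0.022, 1.0, 0.0]
ft_force: [0.6, 0.8, 5.4]
width: 0.0199
gripper_force: 30.0
```

Call:
send_rows([
  {"hand": 0.01, "slide": [0, 0.004, 0], "spin": 0},
  {"hand": 0.01, "slide": [0, 0, 0], "spin": 0},
])

```text
time: 22.35
eef_pos: [0.5819, -0.1342, 0.077]
eef_rot: [0.001, -0.022, 1.0, 0.0]
ft_force: [0.4, -0.5, 6.8]
width: 0.0198
gripper_force: 30.0
```

Call:
send_rows([
  {"hand": 0.01, "slide": [0, 0.003, 0], "spin": 0},
  {"hand": 0.01, "slide": [0, 0, 0], "spin": 0},
])

```text
time: 22.6
eef_pos: [0.5818, -0.1314, 0.0771]
eef_rot: [0.001, -0.022, 1.0, -0.0]
ft_force: [0.2, -0.6, 6.9]
width: 0.0199
gripper_force: 30.0
```

Call:
send_rows([
  {"hand": 0.01, "slide": [0, 0.003, 0], "spin": 0},
  {"hand": 0.01, "slide": [0, 0, 0], "spin": 0},
])

```text
time: 22.85
eef_pos: [0.5817, -0.1284, 0.0771]
eef_rot: [0.001, -0.022, 1.0, -0.0]
ft_force: [-0.1, -1.0, 5.9]
width: 0.02
gripper_force: 30.0
```

Call:
send_rows([
  {"hand": 0.01, "slide": [0, 0.003, 0], "spin": 0},
  {"hand": 0.01, "slide": [0, 0, 0], "spin": 0},
])

```text
time: 23.1
eef_pos: [0.5816, -0.1256, 0.0771]
eef_rot: [0.001, -0.022, 1.0, -0.0]
ft_force: [0.2, -1.1, 6.0]
width: 0.0199
gripper_force: 30.0
```

```bash
python3 -c "
from h import *
rel()"
```

```text
t23.10 yaw 92.49 toolx 0.0 ty -103.2 under 54.9 tilt [-0.001 -0.   ] F [ 0.2 -1.1  6. ] 0.01992464649863241
```

No contact at 14 mm of blade, so the -y side is at least 9 mm up and both sides are free. I lay the wedge down on the +y side of the bench.

Call:
send_rows([
  {"hand": 0.01, "slide": [0, -0.03, -0.001], "spin": 0},
  {"hand": 0.01, "slide": [0, -0.03, 0], "spin": 0},
  {"hand": 0.01, "slide": [0, 0, -0.04], "spin": 0},
  {"hand": 0.01, "slide": [0, 0, -0.04], "spin": 0},
  {"hand": 0.01, "slide": [0, 0.055, 0], "spin": 0},
  {"hand": 0.01, "slide": [0, 0.055, 0], "spin": 0},
  {"hand": 0.01, "slide": [0, 0.055, 0], "spin": 0},
  {"hand": 0.01, "slide": [0, 0.055, 0], "spin": 0},
  {"hand": 0.01, "slide": [0.01, 0.055, 0], "spin": 0},
  {"hand": 0.01, "slide": [0.014, 0.055, 0], "spin": 0},
  {"hand": 0.01, "slide": [0.014, 0.045, 0], "spin": 0},
  {"hand": 0.01, "slide": [0, 0, 0.04], "spin": 0},
  {"hand": 0.01, "slide": [0, 0, 0.04], "spin": 0},
  {"hand": 0.01, "slide": [0, 0, 0.035], "spin": 0},
  {"hand": 0.01, "slide": [0, 0, 0.01], "spin": 0},
  {"hand": 0.01, "slide": [0, 0, 0], "spin": 0},
  {"hand": 0.01, "slide": [0, 0, 0], "spin": 0},
])

```text
time: 25.22
eef_pos: [0.5302, 0.1878, 0.0338]
eef_rot: [0.001, -0.022, 1.0, 0.0]
ft_force: [-0.0, 0.2, -1.5]
width: 0.0196
gripper_force: 30.0
```

```bash
python3 -c "
from h import *
rel();print(observe()['eef_pos'])"
```

```text
t25.23 yaw 92.48 toolx 37.8 ty 212.2 under 11.6 tilt [-0.002  0.001] F [-0.   0.2 -1.5] 0.01964171216961526
[0.53016796 0.18779984 0.03375977]
```

Call:
send_rows([
  {"hand": 0.01, "slide": [0, 0, 0.008], "spin": 0},
  {"hand": 0.01, "slide": [0, 0, 0.0036], "spin": 0},
  {"hand": 0.01, "slide": [0, 0, 0], "spin": 0},
  {"hand": 0.01, "slide": [0, 0, 0], "spin": 0},
])

```text
time: 25.72
eef_pos: [0.5297, 0.1875, 0.0218]
eef_rot: [0.001, -0.022, 1.0, 0.0]
ft_force: [-1.5, -0.1, 9.0]
width: 0.0193
gripper_force: 30.0
```

Call:
send_rows([
  {"hand": 0.04, "slide": [0, 0, 0], "spin": 0},
  {"hand": 0.04, "slide": [0, 0, 0], "spin": 0},
  {"hand": 0.07, "slide": [0, 0, 0], "spin": 0},
  {"hand": 0.07, "slide": [0, 0, 0], "spin": 0},
  {"hand": 0.07, "slide": [0, 0, -0.03], "spin": 0},
  {"hand": 0.07, "slide": [0, 0, -0.04], "spin": 0},
  {"hand": 0.07, "slide": [0, 0, -0.04], "spin": 0},
  {"hand": 0.07, "slide": [0, 0, -0.04], "spin": 0},
  {"hand": 0.07, "slide": [0, 0, -0.04], "spin": 0},
  {"hand": 0.07, "slide": [0, 0, -0.04], "spin": 0},
  {"hand": 0.07, "slide": [-0.06, -0.001, 0], "spin": 0},
  {"hand": 0.07, "slide": [-0.06, -0.053, 0], "spin": 0},
  {"hand": 0.07, "slide": [0, -0.053, 0], "spin": 0},
  {"hand": 0.07, "slide": [0, -0.053, 0], "spin": 0},
  {"hand": 0.07, "slide": [0, -0.053, 0], "spin": 0},
  {"hand": 0.07, "slide": [0, 0, 0], "spin": 0},
  {"hand": 0.07, "slide": [0, 0, 0], "spin": 0},
])

```text
time: 27.85
eef_pos: [0.6446, -0.0087, 0.2507]
eef_rot: [-0.0, -0.022, 1.0, 0.0]
ft_force: [-0.1, 0.9, 0.7]
width: 0.0698
gripper_force: 0.0
```

Run:
```python
from h import *
rel();print(observe()["eef_pos"])
c=calibration("wrist");im=camera("wrist")[:,:,::-1]; cv2.imwrite("pics/w4.png",im)
cv2.imwrite("pics/top4.png",camera("top")[:,:,::-1])
# predicted pixels of box top and plate corners with cover raised 9.5 mm
a=np.radians(2.5);X=np.array([np.cos(a),np.sin(a),0]);Y=np.array([-np.sin(a),np.cos(a),0])
for z,hx,hy in((.0975,.035,.018),(.0755,.073,.06)):
    print([px(c,C+[0,0,z]+i*hx*X+j*hy*Y).round(1).tolist() for i,j in((1,-1),(1,1),(-1,1),(-1,-1))])
v=cv2.imread("pics/w4.png"); t=cv2.imread("pics/top4.png")
m=np.zeros((600,720,3),np.uint8)
m[:400,:640]=v; m[400:600,:360]=cv2.resize(t[150:250,210:390],(360,200)); m[400:600,360:720]=cv2.resize(t[160:260,350:530],(360,200))
cv2.imwrite("pics/m4.png",m)
```

```text
t27.85 yaw 92.48 toolx -67.9 ty 11.0 under 228.5 tilt [0.    0.001] F [-0.1  0.9  0.7] 0.0697657357047738
[ 0.64464573 -0.0087439   0.25067767]
[[292.2, 146.5], [330.3, 146.4], [330.6, 67.1], [289.8, 67.1]]
[[255.1, 179.6], [369.9, 179.4], [376.4, 24.1], [244.7, 24.3]]
```

View pics/m4.png

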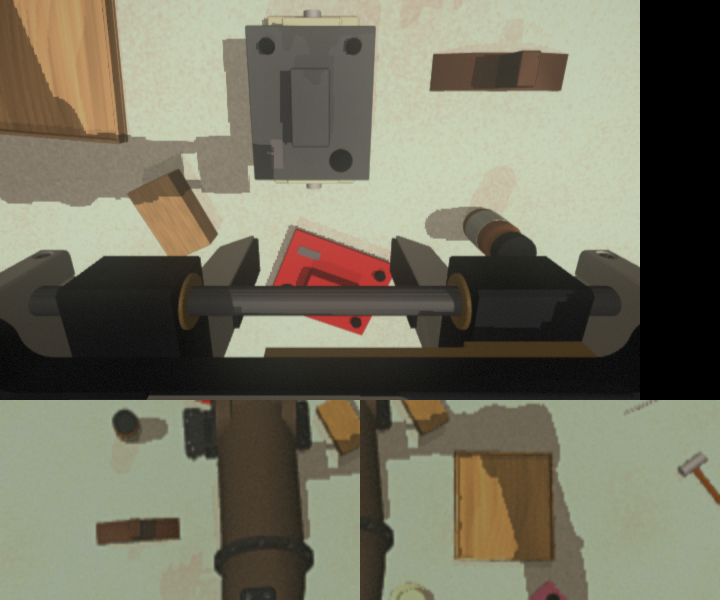

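The back's corners fit the 9.5 mm-up prediction within 1–2 px: box (292,68)–(329,146), plate (247,26)–(369,180). The wedge lies flat at (500,70) in the wrist view, and the tray's rim corner is at (127,138). Next I locate the tray.

Run:
```python
from h import *
c=calibration("top");cw=calibration("wrist")
# outer rim corners from crop0 (2.952x, origin 185,140): TL,TR,BR,BL
q=[w(c,185+u/2.952,140+v/2.954,.018) for u,v in((627,135),(775,137),(778,296),(626,296))]
q=np.array(q);print(q.round(4),q.mean(0))
print(np.degrees(np.arctan2(*(q[0]-q[3])[1::-1])),np.degrees(np.arctan2(*(q[1]-q[0])[1::-1])))
print("case via top",w(c,337,200,.07))
print("wrist tray corner",w(cw,127,138,.018),"edge dir",w(cw,122,0,.018),w(cw,0,128,.018))
```

```text
[[ 0.6258 -0.2519  0.018 ]
 [ 0.6184 -0.436   0.018 ]
 [ 0.4208 -0.4281  0.018 ]
 [ 0.4256 -0.2415  0.018 ]] [ 0.522647   -0.33938078  0.018     ]
-2.9688416251747283 -92.29236335855136
case via top [ 0.57160444 -0.02606659  0.07      ]
wrist tray corner [ 0.62441248 -0.23923455  0.018     ] edge dir [ 0.48030986 -0.2249114   0.018     ] [ 0.61934027 -0.3854933   0.018     ]
```

Call:
send_rows([
  {"hand": 0.07, "slide": [0.034, -0.0055, 0], "spin": 0},
  {"hand": 0.07, "slide": [0.034, -0.0055, 0], "spin": 0},
  {"hand": 0.07, "slide": [0, 0, 0.05], "spin": 0},
  {"hand": 0.07, "slide": [0, 0, 0.05], "spin": 0},
  {"hand": 0.07, "slide": [0, 0, 0.05], "spin": 0},
  {"hand": 0.07, "slide": [0, 0, 0.015], "spin": 0},
  {"hand": 0.07, "slide": [0, 0, 0], "spin": 0},
  {"hand": 0.07, "slide": [0, 0, 0], "spin": 0},
])

```text
time: 28.95
eef_pos: [0.5788, -0.0228, 0.0877]
eef_rot: [0.002, -0.022, 1.0, 0.0]
ft_force: [1.1, -0.1, 0.5]
width: 0.0699
gripper_force: 0.0
```

```bash
python3 -c "
from h import *
rel();print(observe()['eef_pos'])"
```

```text
t28.95 yaw 92.51 toolx -1.8 ty -0.4 under 65.5 tilt [-0.003  0.   ] F [ 1.1 -0.1  0.5] 0.06994482875837499
[ 0.57878006 -0.02279091  0.08772882]
```

Call:
send_rows([
  {"hand": 0.07, "slide": [0, 0, 0.005], "spin": 0},
  {"hand": 0.07, "slide": [0, 0, 0.003], "spin": 0},
  {"hand": 0.07, "slide": [0, 0, 0], "spin": 0},
  {"hand": 0.03, "slide": [0, 0, 0], "spin": 0},
  {"hand": 0.03, "slide": [0, 0, 0], "spin": 0},
  {"hand": 0.03, "slide": [0, 0, 0], "spin": 0},
  {"hand": 0.03, "slide": [0, 0, 0], "spin": 0},
  {"hand": 0.03, "slide": [0, 0, 0], "spin": 0},
  {"hand": 0.03, "slide": [0, 0, 0], "spin": 0},
])

```text
time: 30.08
eef_pos: [0.5773, -0.0238, 0.0779]
eef_rot: [0.0, -0.021, 1.0, -0.0]
ft_force: [0.4, -3.2, 0.2]
width: 0.0357
gripper_force: 30.0
```

Call:
send_rows([
  {"hand": 0.03, "slide": [0, 0, -0.008], "spin": 0},
  {"hand": 0.03, "slide": [0, 0, -0.012], "spin": 0},
  {"hand": 0.03, "slide": [0, 0, -0.02], "spin": 0},
  {"hand": 0.03, "slide": [0, 0, -0.03], "spin": 0},
  {"hand": 0.03, "slide": [0, 0, -0.03], "spin": 0},
  {"hand": 0.03, "slide": [0, 0, -0.03], "spin": 0},
  {"hand": 0.03, "slide": [0, 0, 0], "spin": 0},
])

```text
time: 30.95
eef_pos: [0.5788, -0.0226, 0.211]
eef_rot: [0.003, -0.022, 1.0, 0.0]
ft_force: [0.1, 0.6, -2.0]
width: 0.0354
gripper_force: 30.0
```

Call:
send_rows([
  {"hand": 0.03, "slide": [0.0096, -0.0436, 0], "spin": 0},
  {"hand": 0.03, "slide": [0.0096, -0.0436, 0], "spin": 0},
  {"hand": 0.03, "slide": [0.0096, -0.0436, 0], "spin": 0},
  {"hand": 0.03, "slide": [0.0096, -0.0436, 0], "spin": 0},
  {"hand": 0.03, "slide": [0.0096, -0.0436, 0], "spin": 0},
  {"hand": 0.03, "slide": [0.0096, -0.0436, 0], "spin": 0},
  {"hand": 0.03, "slide": [0.0096, -0.0436, 0], "spin": 5.2},
  {"hand": 0.03, "slide": [0, 0, 0], "spin": 0},
  {"hand": 0.03, "slide": [0, 0, 0], "spin": 0},
])

```text
time: 32.08
eef_pos: [0.5233, -0.3299, 0.207]
eef_rot: [-0.0, 0.023, 1.0, 0.001]
ft_force: [-0.2, 0.7, -0.9]
width: 0.0352
gripper_force: 30.0
```

Run:
```python
from h import *
rel();s=observe();print(s["eef_pos"])
c=calibration("wrist");im=camera("wrist")[:,:,::-1];cv2.imwrite("pics/w5.png",im)
a=np.radians(-3);X=np.array([np.cos(a),np.sin(a),0]);Y=np.array([-np.sin(a),np.cos(a),0]);T=np.array([.523,-.332,.018])
print([px(c,T+i*.1*X+j*.09*Y).round(1).tolist() for i,j in((1,-1),(1,1),(-1,1),(-1,-1))])
# wood mask by hue/saturation
hsv=cv2.cvtColor(im,cv2.COLOR_BGR2HSV);m=((hsv[...,0]>5)&(hsv[...,0]<22)&(hsv[...,1]>85)).astype(np.uint8)
for v in(20,40,60,80,100,120,140):
    x=np.where(m[v])[0];x=x[(x>60)&(x<600)];print(v,len(x),x[:1],x[-1:])
for u in(250,300,350,400):
    x=np.where(m[:160,u])[0];print(u,x[:1],x[-1:])
```

```text
t32.08 yaw 87.33 toolx 39.7 ty -309.3 under 184.8 tilt [0.001 0.001] F [-0.2  0.7 -0.9] 0.035244623522625
[ 0.5233012  -0.32990085  0.2070495 ]
[[243.8, 254.8], [397.2, 255.4], [411.7, 73.6], [229.8, 72.6]]
20 0 [] []
40 0 [] []
60 0 [] []
80 179 [226] [404]
100 177 [227] [403]
120 0 [] []
140 0 [] []
250 [79] [111]
300 [79] [111]
350 [79] [111]
400 [78] [110]
```

The wood mask places the tray centre near (0.527, -0.337), matching the top view. I correct for it and lower.

Call:
send_rows([
  {"hand": 0.03, "slide": [-0.004, -0.007, 0], "spin": 0},
  {"hand": 0.03, "slide": [0, 0, 0.04], "spin": 0},
  {"hand": 0.03, "slide": [0, 0, 0.04], "spin": 0},
  {"hand": 0.03, "slide": [0, 0, 0.04], "spin": 0},
  {"hand": 0.03, "slide": [0, 0, 0.035], "spin": 0},
  {"hand": 0.03, "slide": [0, 0, 0.01], "spin": 0},
  {"hand": 0.03, "slide": [0, 0, 0], "spin": 0},
  {"hand": 0.03, "slide": [0, 0, 0], "spin": 0},
  {"hand": 0.03, "slide": [0, 0, 0], "spin": 0},
])

```text
time: 33.25
eef_pos: [0.5279, -0.3386, 0.0442]
eef_rot: [0.001, 0.024, 1.0, -0.0]
ft_force: [-0.7, -0.1, -2.3]
width: 0.0358
gripper_force: 30.0
```

Call:
send_rows([
  {"hand": 0.03, "slide": [0, 0, 0.005], "spin": 0},
  {"hand": 0.03, "slide": [0, 0, 0.005], "spin": 0},
  {"hand": 0.03, "slide": [0, 0, 0.003], "spin": 0},
  {"hand": 0.03, "slide": [0, 0, 0], "spin": 0},
  {"hand": 0.03, "slide": [0, 0, 0], "spin": 0},
])

```text
time: 33.88
eef_pos: [0.5271, -0.3382, 0.0298]
eef_rot: [-0.0, 0.024, 1.0, -0.0]
ft_force: [0.0, -0.4, -1.7]
width: 0.0358
gripper_force: 30.0
```

Call:
send_rows([
  {"hand": 0.03, "slide": [0, 0, 0.003], "spin": 0},
  {"hand": 0.03, "slide": [0, 0, 0.001], "spin": 0},
  {"hand": 0.03, "slide": [0, 0, 0], "spin": 0},
  {"hand": 0.03, "slide": [0, 0, 0], "spin": 0},
])

```text
time: 34.38
eef_pos: [0.5271, -0.3382, 0.0258]
eef_rot: [0.0, 0.024, 1.0, -0.0]
ft_force: [-0.6, -0.6, -1.1]
width: 0.0359
gripper_force: 30.0
```

Call:
send_rows([
  {"hand": 0.03, "slide": [0, 0, 0.001], "spin": 0},
  {"hand": 0.03, "slide": [0, 0, 0.001], "spin": 0},
  {"hand": 0.03, "slide": [0, 0, 0], "spin": 0},
  {"hand": 0.03, "slide": [0, 0, 0], "spin": 0},
])

```text
time: 34.88
eef_pos: [0.5272, -0.3382, 0.0244]
eef_rot: [0.0, 0.024, 1.0, -0.0]
ft_force: [-1.2, 0.7, 6.4]
width: 0.036
gripper_force: 30.0
```

Touchdown at the expected height, with a force of 6 N. I release and rise.

Call:
send_rows([
  {"hand": 0.06, "slide": [0, 0, 0], "spin": 0},
  {"hand": 0.06, "slide": [0, 0, 0], "spin": 0},
  {"hand": 0.06, "slide": [0, 0, 0], "spin": 0},
  {"hand": 0.06, "slide": [0, 0, -0.02], "spin": 0},
  {"hand": 0.06, "slide": [0, 0, -0.04], "spin": 0},
  {"hand": 0.06, "slide": [0, 0, -0.05], "spin": 0},
  {"hand": 0.06, "slide": [0, 0, -0.05], "spin": 0},
  {"hand": 0.06, "slide": [-0.05, 0, -0.03], "spin": 0},
  {"hand": 0.06, "slide": [-0.05, 0, 0], "spin": 0},
  {"hand": 0.06, "slide": [0, 0, 0], "spin": 0},
  {"hand": 0.06, "slide": [0, 0, 0], "spin": 0},
  {"hand": 0.06, "slide": [0, 0, 0], "spin": 0},
])

```text
time: 36.38
eef_pos: [0.6257, -0.3435, 0.2138]
eef_rot: [-0.0, 0.024, 1.0, -0.0]
ft_force: [0.3, 0.2, 0.9]
width: 0.0601
gripper_force: 0.0
```

Run:
```python
from h import *
s=observe();print(s["time"],s["eef_pos"],s["width"],s["ft_force"])
c=calibration("wrist");im=camera("wrist")[:,:,::-1];cv2.imwrite("pics/w6.png",im)
g=im.astype(int);P=np.array([.527,-.338,.022]);print("pred plate c",px(c,P))
a=np.radians(-2.7);X=np.array([np.cos(a),np.sin(a),0]);Y=np.array([-np.sin(a),np.cos(a),0])
print([px(c,P+i*.073*X+j*.06*Y).round(0).tolist() for i,j in((1,-1),(1,1),(-1,1),(-1,-1))])
hsv=cv2.cvtColor(im,cv2.COLOR_BGR2HSV);m=((hsv[...,1]<60)&(hsv[...,2]<130)).astype(np.uint8);m[235:]=0
n,l,st,ce=cv2.connectedComponentsWithStats(m)
for i in np.argsort(-st[1:,4])[:3]+1:
    r=cv2.minAreaRect(np.argwhere(l==i)[:,::-1].astype(np.float32));print(st[i],r)
wd=((hsv[...,0]>5)&(hsv[...,0]<25)&(hsv[...,1]>75)).astype(np.uint8);wd[235:]=0
n,l,st,ce=cv2.connectedComponentsWithStats(wd)
for i in np.argsort(-st[1:,4])[:3]+1: print("wood",st[i])
```

```text
36.375 [ 0.62569262 -0.34348509  0.21381805] 0.06006858583561948 [0.25605732 0.181801   0.87947435]
pred plate c [323.37785428  74.6924809 ]
[[267.0, 148.0], [380.0, 148.0], [387.0, -9.0], [259.0, -9.0]]
[    0     0   262   235 32743] ((130.49996948242188, 116.99998474121094), (260.99993896484375, 233.99996948242188), 0.0)
[  262     0   127   148 17447] ((325.0, 73.5), (147.0, 126.0), 90.0)
[  521    19   119   178 15122] ((580.0, 107.5), (177.0, 118.0), 90.0)
wood [  230     0   189   173 12575]
wood [ 411  193   71   42 1977]
wood [  0 136   9  17  93]
```

The back lies centred in the tray: plate at columns 262..389 inside wood at 230..419, with its lower edge where predicted. I hand the job in.

```bash
python3 -c "
from bench import *
print(sign_off())"
```

```text
the job is handed in; nothing more can be done
None
```

I freed the clock's back with the wedge on both sides and laid it flat and centred in the tray. The wedge lies flat on the bench, and I handed the job in at about 36 s of the 72 s allowed; no verdict was returned.

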